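# Roll the lying bottle onto the sight line

## Task

Roll the bottle that lies on its side on the inspection board until it rests exactly over the marked line and along it, cap still towards the ring post. Roll it only by stroking its top sideways with a fingertip, in several gentle strokes: do not push it at its side, slide, grasp or lift it. Leave the tape roll, the standing bottle and the clip as they are, and finish with the bottle lying still.

Things in the scene. Friction and masses are not known exactly. Their poses are not given: they have to be found in the camera images.
- board: fixed grey inspection board, 220 (x) x 360 (y) x 6 mm, origin at the centre of its underside; flat top at 6 mm height, a lip 8 mm wide at each y end rises to 14 mm. A black line 3 mm wide runs on it along its x axis at y = 0. A fixed ring-topped post (32 x 37 mm, 93 mm tall) stands at the far end of the line, board x = +88 mm. Place and yaw vary
- line_mid (a point): middle of the marked line on the board's top surface; x runs along the line towards the ring post, y across it, z up
- bottle: brown screw-cap bottle lying on its side on the board, 62-108 mm left or right of the line and along it within 5 degrees, cap away from the robot. 55 mm diameter, 108 mm long with cap; round wall of radius 27.5 mm over the first 90 mm from the base. Origin: centre of the base; z axis along the bottle to the cap. About 0.2 kg. Rolling resistance stops it within a few mm when let go gently
- bottle_mid (a point): point on the bottle's axis 45 mm from its base: touch the bottle above it. The bottle's top is 27.5 mm above it, 61 mm above the worktop. A fingertip that sticks to the top moves twice as far as this point, so a narrow tip runs off the front and is best set down anew after about 20 mm of bottle travel
- bottle_mark (a point): point on the bottle's round wall beside bottle_mid (27.5 mm from the axis), which is uppermost at the start; it turns with the bottle and shows how far it has rolled
- tape_roll: small black tape roll lying flat on the board on the other side of the line, 58 mm across, 19 mm high, origin at the centre of its underside; leave alone
- tall_bottle: white bottle with dark cap standing upright on the worktop right of the board, 58 mm in diameter, 130 mm tall, origin at the centre of its underside; leave alone
- clip: black clip lying on the worktop left of the board, 22 x 70 x 18 mm, its length along its own y axis, origin at the centre of its underside; leave alone

How it is judged (in metres and radians):
At the end, for the whole second after the job is handed in: The bottle lies at rest on the board, axis within 6 mm and about 10 degrees of the line, its middle -50 to +30 mm along the line from the line's middle, base away from the ring post; it was rolled there (the side that was uppermost is now underneath), not slid (y of bottle_mid in the frame of line_mid between -0.006 and 0.006 m and x of bottle_mid in the frame of line_mid between -0.05 and 0.03 m and z of bottle_mid in the frame of line_mid between 0.022 and 0.032 m and angle between the z axis of bottle and the x axis of line_mid, either way round below 0.17 rad and height (world z) of bottle_mark below 0.038 m and linear speed of bottle below 0.01 m/s and angular speed of bottle below 0.3 rad/s and x of bottle in the frame of line_mid below -0.01 m); the robot touches nothing.
It fails at once if the bottle is lifted or set upright (height (world z) of bottle_mid above 0.042 m or angle between bottle's own z axis and vertical below 1.35 rad or angle between bottle's own z axis and vertical above 1.79 rad).
It fails at once if the bottle is pushed at its side (about half its height or lower) instead of its top (contact force between the fingers and bottle above 0.5 N and height (world z) of the grasp point below 0.056 m).
It fails at once if the bottle is pressed hard (over 40 N) (contact force between the fingers and bottle above 40 N).
It fails at once if the tape roll is disturbed (distance of tape_roll from where it was at the start of the episode above 0.015 m).
It fails at once if the standing bottle or the clip is disturbed (distance of any of tall_bottle, clip from where it was at the start of the episode above 0.02 m or angle between tall_bottle's own z axis and vertical above 0.3 rad).
It also fails if it takes over 51 s, if anything falls off the work surface, if the arm or the gripper's body presses on something with over 40 N, if the wrist force passes 120 N, or if a joint passes its speed limit or range.

## Robot

A 6-joint arm with a two-finger parallel gripper is mounted at the origin on a cart in front of the work surface, level with it; the furniture and walls round the work are solid. World frame = base frame: x ahead of the robot, y to its left, z up, the work surface at z = 0. Lengths are in mm, angles in rad, forces in N, time in s.
With the tool pointing down it reaches from about 275 to 1000 mm from the base axis. Payload 8.4 kg.
Tool frame: the origin (TCP) lies at the very end of the fingers, on their centre line; the grasp point (between the pads) lies 19 mm behind it; z points along the fingers, x is the direction in which the jaws open and shut, and the axes are right-handed (so a half turn about z gives the same grasp; the last joint's range is limited). The gripper opens to 85 mm and grips with 20 to 120 N. Pads are 22 mm wide; open, the fingers measure 114 mm over their backs; the gripper's body (76 mm by 85 mm) begins 54 mm behind the grasp point. The pads swing forward as they close: fully open they stand 13 mm farther back than shut.
Start: joints at [1.323, 0.353, 1.633, -0, 1.155, -0.002], TCP at [152.081, 606.217, 231.281] pointing down, gripper open.
Joint ranges: [-2.63, 2.63], [-0.92, 2.1], [0.06, 2.66], [-1.3, 4.44], [0, 2.69], [-3.02, 3.02]. Speed limits (rad/s): [2.22, 2.22, 2.79, 3.14, 3.14, 3.14].

## Interface

Orientations are given as [roll, pitch, yaw] about the fixed x, y, z axes, in that order (R = Rz(yaw) Ry(pitch) Rx(roll)).
In Python, from rig import r gives the robot as it stands. The module is installed in compiled form; this text tells all that it offers.
- The arm moves only by the tool apply_moves, never from a script. Its argument "targets" is a list that holds one entry, the list of rows, each a list of 7 numbers: the gripper's target within -1 to 1 (fully open at 1, half-way at 0, shut at -1), then the shift along the tool's x, y, z in cm, then the turn, a rotation vector about the tool's x, y, z in degrees. A call has 1 to 8 rows; each row is the pose to reach, as a shift and turn from the pose measured when the call began, along the tool's axes at that moment; what a row does not reach only later rows make up. A row lasts 1/10 s, in which the tool goes at most 50 mm and 8.59 degrees, less where a joint would pass 70% of its speed; a pose out of reach is approached as far as the arm can. A call with a gripper value outside its range is refused whole. The fingers move at their own pace and stop on an object; "newtons" is the grip in N (left out, the last holds). Time passes only in rows, so rows that repeat a pose let the fingers close. It gives the time, the measured TCP pose, the force and the opening at its end, in the units of the state.
- r.sense(): the state, without advancing time (a new reading comes with each control period).
- r.grab_frame(name): name is "scene" or "top" or "wrist"; returns a dict with "pixels" (384x512x3 uint8, red, green, blue), "fov_y" (degrees; the focal length in pixels is half the picture's height over the tangent of half this angle, whatever the lens; pixels are square), "cx", "cy" (the principal point, pixels), "D" ([k1, k2, p1, p2, k3] as OpenCV has them; the pictures are not rectified), "R" (3x3) and "t" (3): a world point X has camera coordinates R X + t; the wrist camera has in their place "mount" (4x4, takes a point from camera to tool coordinates, whose origin is the TCP and whose axes are the tool frame's). Camera axes: x right, y down, z forward; pixel columns grow to the right and rows downward; lengths in mm; the calibration is good to about 2 mm. A picture is of the moment at which its call begins: read the wrist's pose just before it. There is no depth.
- r.sign_off(): hands the job in, once; it reports no verdict.
The state is a dict: "clock": time; "qpos": joint angles; "qvel": joint speeds; "joint_efforts": joint torques, N m; "eef_pos": TCP position; "tcp_rot": TCP orientation; "contact_force": force on the tool from outside, world axes, zero at the start; "wrist_torque": the same for the moment, N m; "opening": opening from 0.0 (shut) to 1.0 (fully open).
Only numpy, scipy, OpenCV 4.12 (cv2) and the standard library are available. Lean on these libraries where they do the work, as an engineer would, in place of code of your own. Each camera call takes 0.05 s, during which the arm holds its last target. There are 200 camera calls.

## Working session

There is one attempt and no reset: what is moved stays moved. The work goes in short steps, Python scripts to look and compute and a tool call to move; the robot and the scene stay as the last step left them, time stands still between calls to the robot, and variables do not carry over. Pictures are saved under pics/ and viewed, about 8 in all and at most 12, crops included, and the job is handed in when it is done.

Besides the shell and the picture viewer there is one more tool, called after "Request:" as name(argument=value, ...) on one line, values as JSON. apply_moves: Moves the arm, as the interface text tells. Its arguments: {"type":"object","properties":{"targets":{"type":"array"},"newtons":{"type":"number"}},"required":["targets"]}

```bash
mkdir -p pics; python3 - <<'E'
from rig import r
import cv2,pickle
s=r.sense();print(s)
fs={}
for n in("scene","top"):
    f=r.grab_frame(n);fs[n]=f
    print(n,f['fov_y'],f['cx'],f['cy'],f['D'],f['R'],f['t'])
    cv2.imwrite(f'pics/{n}0.png',f['pixels'][:,:,::-1])
pickle.dump(fs,open('f0.pkl','wb'))
E
```

```text
{'clock': 0.0, 'qpos': array([ 1.32261046e+00,  3.53625768e-01,  1.63414149e+00,  1.68277271e-05,
        1.15518960e+00, -2.40342163e-03]), 'qvel': array([ 0.00152107,  0.00087869, -0.00151057,  0.00012   ,  0.00014808,
       -0.00023497]), 'joint_efforts': array([ 1.94184533e-03, -6.05264354e+01, -3.42069733e+01,  1.34218335e-04,
        9.45371023e-03, -1.94766324e-05]), 'eef_pos': array([151.95221033, 605.75678574, 230.57250901]), 'tcp_rot': array([-3.14157399e+00,  1.36415509e-03,  1.32500709e+00]), 'contact_force': array([-0.06184504,  0.01331357,  0.193627  ]), 'wrist_torque': array([-0.07073239,  0.02906035,  0.00984787]), 'opening': 1.000820394788872}
scene 47.67314201675643 259.35948130966375 188.63563952194664 [-0.02342607  0.          0.          0.          0.        ] [[-0.99876218 -0.04929335  0.00665388]
 [-0.02987144  0.48744975 -0.87263993]
 [ 0.03977191 -0.87175852 -0.48831883]] [ 469.72458829   74.17862943 1115.77688444]
top 43.32618921298617 255.7109830062974 192.2362832057374 [-0.14879131  0.          0.          0.          0.        ] [[-0.0071664  -0.99980508  0.01839695]
 [-0.99634446  0.00557305 -0.08524472]
 [ 0.08512558 -0.0189406  -0.99619019]] [  12.82228598  507.94529598 1151.59627445]
```

View pics/top0.png

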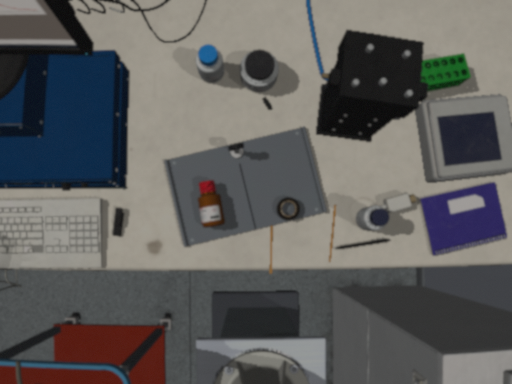

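View pics/scene0.png

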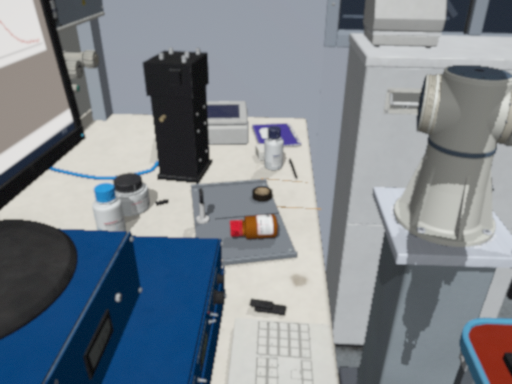

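Top view: the board has corners at about (165,160), (305,128), (327,210) and (187,244). The line runs from (237,152) to about (252,225), with the post at its upper end. The bottle lies left of the line, cap (207,186) and base (212,225). The tape roll is at (289,208). Next: a zoomed, undistorted crop to measure from.

```bash
cat > h.py <<'E'
import numpy as np,cv2
def K(f):
    F=192/np.tan(np.radians(f['fov_y']/2));return np.array([[F,0,f['cx']],[0,F,f['cy']],[0,0,1.]])
def cast(f,px,z):
    u=cv2.undistortPoints(np.array(px,float).reshape(-1,1,2),K(f),np.array(f['D'],float))[:,0]
    d=np.c_[u,np.ones(len(u))]@f['R'];c=-f['R'].T@f['t']
    return c+d*((z-c[2])/d[:,2])[:,None]
def proj(f,X):
    return cv2.projectPoints(np.array(X,float).reshape(-1,3),cv2.Rodrigues(np.array(f['R']))[0],np.array(f['t'],float),K(f),np.array(f['D'],float))[0][:,0]
E
python3 - <<'E'
import pickle,cv2,numpy as np
from h import *
fs=pickle.load(open('f0.pkl','rb'))
f=fs['top'];im=f['pixels']
c=im[120:250,155:335,::-1];cv2.imwrite('pics/crop0.png',cv2.resize(c,None,fx=4.4,fy=4.4,interpolation=cv2.INTER_CUBIC))
hsv=cv2.cvtColor(im,cv2.COLOR_RGB2HSV)
for n in fs:
    i=fs[n]['pixels'];h=cv2.cvtColor(i,cv2.COLOR_RGB2HSV)
    rd=((h[...,0]<6)|(h[...,0]>174))&(h[...,1]>170)&(h[...,2]>80)
    br=(h[...,0]>=6)&(h[...,0]<16)&(h[...,1]>140)&(h[...,2]>40)
    for nm,m in(('red',rd),('brown',br)):
        k,l,st,ce=cv2.connectedComponentsWithStats(m.astype(np.uint8))
        for j in range(1,k):
            if st[j,4]>40:print(n,nm,st[j],ce[j])
print(proj(fs['scene'],[[152,606,231]]),proj(f,[[152,606,231],[0,0,0]]))
E
```

```text
scene red [231 221  11  15 151] [235.8410596  227.63576159]
scene red [ 471  326   41   58 1746] [493.49140893 350.62829324]
scene brown [242 215  35  24 332] [254.41566265 228.0873494 ]
top red [200 181  14  13 136] [206.38235294 186.66176471]
top red [  55  326  100   38 2884] [ 98.11373093 342.58183079]
top red [ 130  336   34   48 1009] [150.23587711 366.20416254]
top red [  0 367  16  17 247] [  6.96761134 375.43724696]
top red [  22  368  100   16 1275] [ 67.57490196 376.72156863]
top brown [199 192  22  15 234] [209.11538462 198.82051282]
top brown [204 217  20   9  65] [214.4        222.73846154]
[[518.19588808 334.73637091]] [[-28.21887737 355.97469372]
 [260.93721927 399.26973489]]
```

View pics/crop0.png

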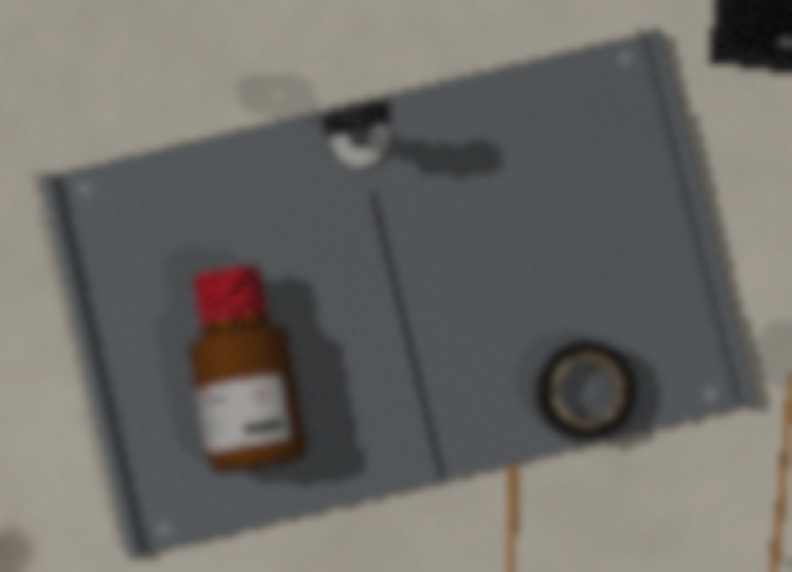

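```bash
cat >> h.py <<'E'
def cr(p): return (np.array(p,float)+.5)/4.4-.5+np.array([155,120])
def frame(f,line=((375,190),(441,475)),corners=None):
    a,b=cast(f,cr(line),6)
    return a,b
E
python3 - <<'E'
import pickle
from h import *
fs=pickle.load(open('f0.pkl','rb'));f=fs['top'];g=fs['scene']
print('cam',-f['R'].T@f['t'])
# line fit: darkest pixel per row between ends
G=cv2.cvtColor(f['pixels'],cv2.COLOR_RGB2GRAY).astype(float)
pts=[]
for v in range(166,226):
    u0=240+(v-163)*0.2316; us=np.arange(int(u0)-4,int(u0)+7)
    w=G[v,us]; w=np.clip(np.median(w)-5-w,0,None)
    if w.sum()>0: pts.append(((us*w).sum()/w.sum(),v))
P=cast(f,pts,6)[:,:2]
vx,vy,x0,y0=cv2.fitLine(P.astype(np.float32),cv2.DIST_HUBER,0,.01,.01).ravel()
d=np.array([vx,vy]);d*=np.sign(d[0]);n=np.array([-d[1],d[0]])
p0=np.array([x0,y0]); print('line dir',np.degrees(np.arctan2(d[1],d[0])),'res',np.std((P-p0)@n),len(pts))
# board corners: outer ends
C=cast(f,cr([(40,177),(660,30),(763,408),(135,556)]),14)[:,:2]
print('corners',C.round(1),[np.linalg.norm(C[i]-C[(i+1)%4]).round(1) for i in range(4)])
m=C.mean(0); print('centre off line',(m-p0)@n)
lm=p0+d*((m-p0)@d);print('line_mid',lm,'post',((cast(f,cr([(357,105)]),93)[0,:2]-lm)@d))
ax=cast(f,cr([(228,268),(239.5,343),(258,458),(258,467)]),33.5)[:,:2]
for q in ax:print('bottle',q.round(1),'rel',((q-lm)@d).round(1),((q-lm)@n).round(1))
print(np.degrees(np.arctan2(*(ax[0]-ax[2])[::-1])))
print('tape',cast(f,cr([(587,390)]),19))
# widths
w=cast(f,cr([(192,345),(288,335)]),33.5);print('width',np.linalg.norm(w[0]-w[1]))
# scene-camera consistency: project line mid, bottle
print(proj(g,[[*lm,6],[*ax[0],33.5],[*ax[3],33.5]]))
np.savez('lm.npz',lm=lm,d=d,n=n)
E
```

```text
cam [ 408.15007435   31.80090578 1190.27267181]
line dir 13.366725 res 0.14438896919636685 60
corners [[ 590.   235.5]
 [ 672.2 -113.4]
 [ 458.2 -167.4]
 [ 378.8  181.2]] [np.float64(358.5), np.float64(220.7), np.float64(357.5), np.float64(218.1)]
centre off line -2.02778091498134
line_mid [524.35866113  35.96372097] post 92.6047514595858
bottle [536.  128.2] rel 32.6 87.1
bottle [494.8 121.9] rel -8.9 90.4
bottle [432.1 111.8] rel -72.2 95.1
bottle [427.2 111.8] rel -77.0 96.3
8.976035957830785
tape [[468.73508114 -68.73370451  19.        ]]
width 52.66518778349871
[[237.39770361 216.54612109]
 [228.50279092 228.00622315]
 [275.45338307 225.60215445]]
```

Checks hold: board 358×219 mm (given 360×220), bottle about 110×53 mm (given 108×55). The bottle's middle is near world (472,119), 93 mm left of the line and about 4.4° off it. Now I'll move above it with the fingers shut.

Request:
apply_moves(targets=[[[-1,-38.4,42.4,0,0,0,-24],[-1,-38.4,42.4,0,0,0,-24],[-1,-38.4,42.4,0,0,0,-24],[-1,-38.4,42.4,0,0,0,-24],[-1,-38.4,42.4,0,0,0,-24],[-1,-38.4,42.4,0,0,0,-24],[-1,-38.4,42.4,0,0,0,-24],[-1,-38.4,42.4,0,0,0,-24]]], newtons=20)

```text
clock: 0.9
eef_pos: [374.7, 271.6, 231.1]
tcp_rot: [-3.141, 0.001, 1.744]
contact_force: [1.6, 0.7, -0.8]
opening: 0.001
```

Request:
apply_moves(targets=[[[-1,-15.6,6.9,7,0,0,0],[-1,-15.6,6.9,7,0,0,0],[-1,-15.6,6.9,12,0,0,0],[-1,-15.6,6.9,15,0,0,0],[-1,-15.6,6.9,15,0,0,0],[-1,-15.6,6.9,15,0,0,0],[-1,-15.6,6.9,15,0,0,0],[-1,-15.6,6.9,15,0,0,0]]])

```text
clock: 1.7
eef_pos: [470.1, 130.6, 82.6]
tcp_rot: [3.14, 0.001, 1.745]
contact_force: [0.0, -0.4, 0.0]
opening: 0.001
```

```bash
python3 - <<'E'
from rig import r
import cv2
s=r.sense();print(s['eef_pos'],s['tcp_rot'],s['contact_force'])
for n in("scene","wrist"):
    f=r.grab_frame(n);im=f['pixels']
    if n=="scene":im=im[160:290,170:330]
    cv2.imwrite(f'pics/{n}1.png',cv2.resize(im[:,:,::-1],None,fx=4 if n=="scene" else 1,fy=4 if n=="scene" else 1,interpolation=cv2.INTER_CUBIC))
    if n=='wrist':print(f['mount'])
E
```

```text
[470.05254772 130.60007859  82.61846768] [3.14035572e+00 7.79441549e-04 1.74463411e+00] [ 0.01487858 -0.43530313  0.02589567]
[[ 9.99999139e-01  8.16026324e-04 -1.02780169e-03  1.05595913e-01]
 [-4.96027753e-04  9.60098124e-01  2.79662916e-01 -7.08141542e+01]
 [ 1.21500278e-03 -2.79662166e-01  9.60097702e-01 -1.42954055e+02]
 [ 0.00000000e+00  0.00000000e+00  0.00000000e+00  1.00000000e+00]]
```

View pics/scene1.png

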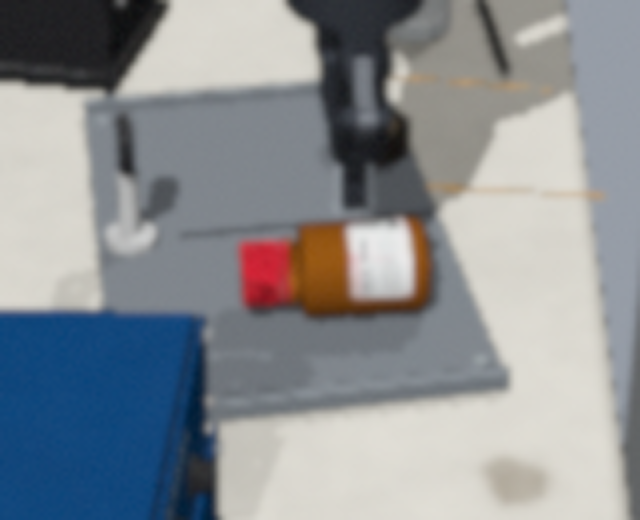

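The tip (crop (356,205)) hangs over the middle of the bottle, a little behind its top. Lowering to just above contact.

Request:
apply_moves(targets=[[[-1,0,0,1.0,0,0,0],[-1,0,0,1.7,0,0,0],[-1,0,0,1.9,0,0,0],[-1,0,0,1.9,0,0,0]]])

```text
clock: 2.2
eef_pos: [469.8, 130.8, 63.4]
tcp_rot: [3.14, 0.001, 1.746]
contact_force: [-0.6, -0.6, 0.3]
opening: -0.001
```

Request:
apply_moves(targets=[[[-1,0,0,0.05,0,0,0],[-1,0,0,0.1,0,0,0],[-1,0,0,0.15,0,0,0],[-1,0,0,0.2,0,0,0]]])

```text
clock: 2.6
eef_pos: [469.9, 130.8, 61.4]
tcp_rot: [3.14, 0.001, 1.746]
contact_force: [0.6, 0.1, 0.2]
opening: 0.001
```

Request:
apply_moves(targets=[[[-1,0,0,0.03,0,0,0],[-1,0,0,0.06,0,0,0],[-1,0,0,0.1,0,0,0],[-1,0,0,0.1,0,0,0]]])

```text
clock: 3.0
eef_pos: [469.9, 130.8, 60.4]
tcp_rot: [3.14, 0.001, 1.745]
contact_force: [-1.0, 0.1, -0.4]
opening: 0.001
```

Request:
apply_moves(targets=[[[-1,0,0,-0.2,0,0,0],[-1,-0.5,0,-0.2,0,0,0],[-1,-0.5,0,-0.1,0,0,0],[-1,-0.5,0,-0.05,0,0,0],[-1,-0.5,0,0,0,0,0],[-1,-0.5,0,0,0,0,0]]])

```text
clock: 3.6
eef_pos: [470.9, 125.9, 60.8]
tcp_rot: [3.14, 0.001, 1.745]
contact_force: [-1.7, -0.2, 8.2]
opening: 0.005
```

Contact at about 61 mm with 8 N. First stroke.

Request:
apply_moves(targets=[[[-1,-0.3,0,0.02,0,0,0],[-1,-0.7,0,0.02,0,0,0],[-1,-1.2,0,0.02,0,0,0],[-1,-1.7,0,0.02,0,0,0],[-1,-2.2,0,0.02,0,0,0],[-1,-2.6,0,0.02,0,0,0],[-1,-2.8,0,0.02,0,0,0],[-1,-2.8,0,0.02,0,0,0]]])

```text
clock: 4.4
eef_pos: [475.7, 98.1, 60.9]
tcp_rot: [3.14, 0.001, 1.745]
contact_force: [-2.7, -0.2, 5.6]
opening: 0.001
```

Request:
apply_moves(targets=[[[-1,0,0,-0.3,0,0,0],[-1,0,0,-1.5,0,0,0],[-1,3,0,-4,0,0,0],[-1,7,0,-8,0,0,0],[-1,12,0,-10,0,0,0],[-1,16,0,-10,0,0,0],[-1,16,0,-10,0,0,0]]])

```text
clock: 5.1
eef_pos: [448.0, 261.1, 163.3]
tcp_rot: [3.136, -0.002, 1.749]
contact_force: [-0.3, 0.7, 0.7]
opening: 0.002
```

```bash
cat >> h.py <<'E'
def look(name):
    from rig import r
    f=r.grab_frame('top');im=f['pixels'];s=r.sense()
    c=im[120:250,155:335,::-1];cv2.imwrite(f'pics/{name}.png',cv2.resize(c,None,fx=4.4,fy=4.4,interpolation=cv2.INTER_CUBIC))
    L=np.load('lm.npz');h=cv2.cvtColor(im,cv2.COLOR_RGB2HSV)
    rd=((h[...,0]<6)|(h[...,0]>174))&(h[...,1]>170)&(h[...,2]>80)
    rd[:150]=0;rd[250:]=0
    v,u=np.nonzero(rd)
    q=cast(f,[[u.mean(),v.mean()]],38)[0,:2]
    print('clock',s['clock'],'tcp',s['eef_pos'],s['tcp_rot'],'red n',len(u),'cap',q,'rel',(q-L['lm'])@L['d'],(q-L['lm'])@L['n'])
    # bottle silhouette: saturated warm (red/brown) or bright label
    m=((h[...,1]>110)&((h[...,0]<20)|(h[...,0]>170))&(h[...,2]>30)).astype(np.uint8)
    m[:150]=0;m[235:]=0;m[:,:170]=0;m[:,275:]=0
    ct=max(cv2.findContours(cv2.morphologyEx(m,cv2.MORPH_CLOSE,np.ones((13,13))),cv2.RETR_EXTERNAL,cv2.CHAIN_APPROX_NONE)[0],key=cv2.contourArea)
    P=cast(f,ct[:,0],33.5)[:,:2]; b=(P-L['lm'])@np.c_[L['d'],L['n']]
    print('extent x',b[:,0].min(),b[:,0].max())
    for lo,hi in((-70,-50),(-50,-30),(-30,-10)):
        k=b[(b[:,0]-b[:,0].min()>lo+75)&(b[:,0]-b[:,0].min()<hi+75)]
        if len(k):print(lo,'y',k[:,1].min().round(1),k[:,1].max().round(1),'mid',((k[:,1].min()+k[:,1].max())/2).round(1))
E
python3 -c "
from h import *
look('t1')"
```

```text
clock 5.15 tcp [447.62272718 258.45019884 162.21039248] [ 3.13807974e+00 -1.71456421e-04  1.74923814e+00] red n 136 cap [523.04854403 113.74649517] rel 16.707422307115802 75.97853770904834
extent x -28.329094212006726 32.3748885925554
-70 y 52.3 103.4 mid 77.9
-50 y 57.8 99.0 mid 78.4
-30 y 57.3 94.0 mid 75.6
```

View pics/t1.png

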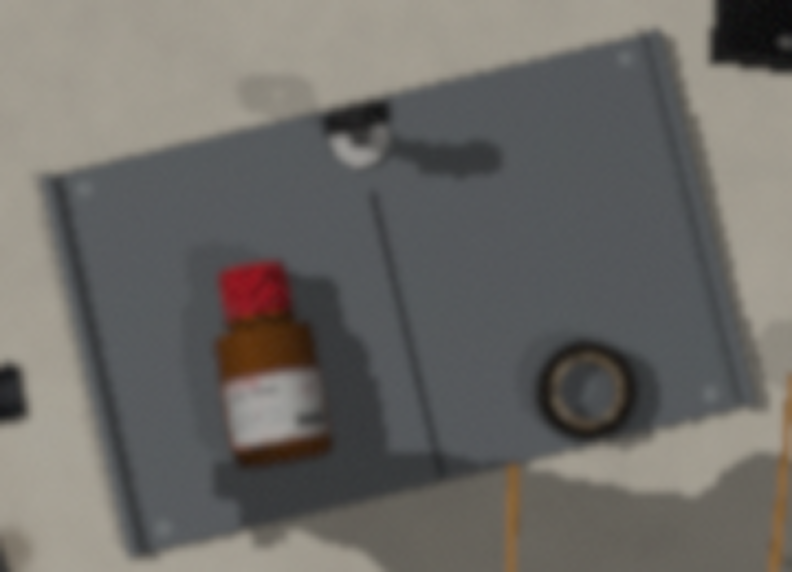

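The bottle rolled about 14.5 mm, cap now at crop (255,290), and yaw is still about 5° off the line. I'll touch slightly nearer the base next.

Request:
apply_moves(targets=[[[-1,-5,-0.3,0,0,0,0],[-1,-10,-0.6,1,0,0,0],[-1,-14.9,-0.9,4,0,0,0],[-1,-14.9,-0.9,7,0,0,0],[-1,-14.9,-0.9,9,0,0,0],[-1,-14.9,-0.9,9.8,0,0,0],[-1,-14.9,-0.9,9.8,0,0,0],[-1,-14.9,-0.9,9.8,0,0,0]]])

```text
clock: 5.95
eef_pos: [466.0, 110.3, 64.9]
tcp_rot: [3.137, -0.0, 1.749]
contact_force: [-1.0, 0.3, 0.0]
opening: -0.003
```

Request:
apply_moves(targets=[[[-1,0,0,0.2,0,0,0],[-1,0,0,0.35,0,0,0],[-1,0,0,0.4,0,0,0],[-1,0,0,0.44,0,0,0],[-1,0,0,0.44,0,0,0]]])

```text
clock: 6.45
eef_pos: [466.2, 110.5, 60.9]
tcp_rot: [3.137, -0.0, 1.75]
contact_force: [-0.8, 0.2, 5.3]
opening: -0.002
```

Request:
apply_moves(targets=[[[-1,-0.3,0,0.03,0,0,0],[-1,-0.8,0,0.03,0,0,0],[-1,-1.4,0,0.03,0,0,0],[-1,-2.0,0,0.03,0,0,0],[-1,-2.5,0,0.03,0,0,0],[-1,-2.9,0,0.03,0,0,0],[-1,-3.0,0,0.03,0,0,0],[-1,-3.0,0,0.03,0,0,0]]])

```text
clock: 7.25
eef_pos: [471.4, 80.9, 60.8]
tcp_rot: [3.137, -0.0, 1.749]
contact_force: [-2.1, -0.7, 6.5]
opening: 0.0
```

Request:
apply_moves(targets=[[[-1,0,0,-0.3,0,0,0],[-1,0,0,-1.0,0,0,0],[-1,1.5,0,-1.0,0,0,0],[-1,1.5,0,-1.0,0,0,0],[-1,1.5,0,-1.0,0,0,0]]])

```text
clock: 7.75
eef_pos: [468.8, 95.7, 71.0]
tcp_rot: [3.137, -0.0, 1.75]
contact_force: [1.2, -0.2, 0.3]
opening: 0.0
```

Request:
apply_moves(targets=[[[-1,0,0,0.6,0,0,0],[-1,0,0,0.9,0,0,0],[-1,0,0,1.0,0,0,0],[-1,0,0,1.05,0,0,0],[-1,0,0,1.05,0,0,0]]])

```text
clock: 8.25
eef_pos: [468.7, 95.5, 60.8]
tcp_rot: [3.137, -0.0, 1.75]
contact_force: [-3.3, -0.3, 9.9]
opening: -0.002
```

```bash
python3 -c "
from h import *
look('t2')"
```

```text
clock 8.3 tcp [468.72106595  95.53251167  60.82080554] [ 3.13741768e+00 -1.02304252e-04  1.75021306e+00] red n 0 cap [nan nan] rel nan nan
extent x -128.8384128402435 -110.2980097421821
-70 y -39.4 -34.8 mid -37.1h.py:22: RuntimeWarning: Mean of empty slice.
  q=cast(f,[[u.mean(),v.mean()]],38)[0,:2]
  ret = ret.dtype.type(ret / rcount)
```

Occluded, as might be expected. Third stroke, then I'll clear the arm and look.

Request:
apply_moves(targets=[[[-1,-0.3,0,0.02,0,0,0],[-1,-0.8,0,0.02,0,0,0],[-1,-1.4,0,0.02,0,0,0],[-1,-2.0,0,0.02,0,0,0],[-1,-2.5,0,0.02,0,0,0],[-1,-2.9,0,0.02,0,0,0],[-1,-3.0,0,0.02,0,0,0],[-1,-3.0,0,0.02,0,0,0]]])

```text
clock: 9.1
eef_pos: [473.9, 65.5, 60.7]
tcp_rot: [3.138, -0.0, 1.75]
contact_force: [-1.8, -1.9, 7.3]
opening: -0.001
```

Request:
apply_moves(targets=[[[-1,0,0,-0.3,0,0,0],[-1,0,0,-1.5,0,0,0],[-1,3,0,-4,0,0,0],[-1,7,0,-8,0,0,0],[-1,12,0,-10,0,0,0],[-1,17,0,-10,0,0,0],[-1,18,0,-10,0,0,0],[-1,18,0,-10,0,0,0]]])

```text
clock: 9.9
eef_pos: [441.4, 245.0, 161.9]
tcp_rot: [3.136, -0.001, 1.753]
contact_force: [0.2, -0.2, 1.0]
opening: 0.002
```

```bash
python3 -c "
from h import *
look('t3')"
```

```text
clock 9.95 tcp [441.31908849 243.42667686 161.35580094] [ 3.13742427e+00 -4.23539704e-05  1.75235965e+00] red n 140 cap [527.98314201  84.70321025] rel 14.79403208446843 46.58123234610471
extent x -79.36941831840731 30.81382820498773
-70 y 26.9 75.7 mid 51.3
-50 y 49.8 74.7 mid 62.3
-30 y 22.6 74.2 mid 48.4
```

View pics/t3.png

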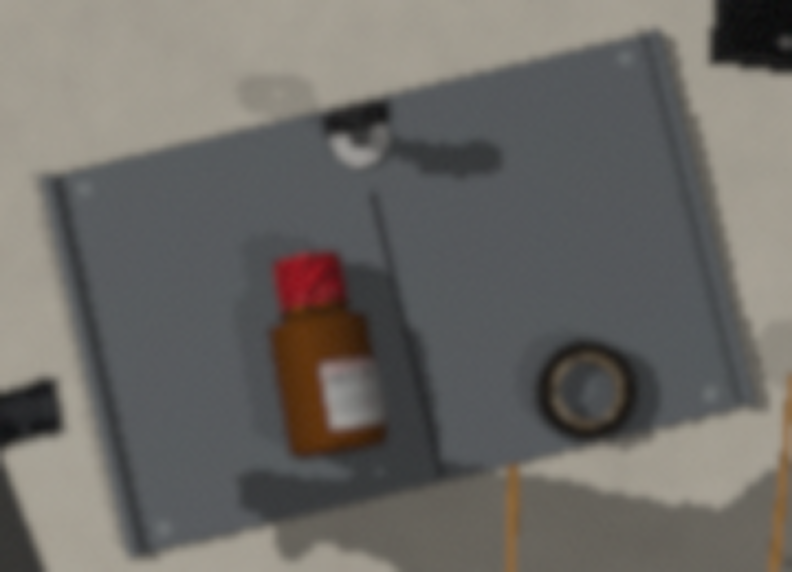

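The bottle is about 50 mm left of the line now, yaw about −4.5° (cap at crop (308,280), base at (338,455)), and the label has turned sideways, so it is rolling. Next strokes.

Request:
apply_moves(targets=[[[-1,-5,0,0,0,0,0],[-1,-10,0,1,0,0,0],[-1,-15,0,4,0,0,0],[-1,-16.2,0,7,0,0,0],[-1,-16.2,0,9,0,0,0],[-1,-16.2,0,9.6,0,0,0],[-1,-16.2,0,9.6,0,0,0],[-1,-16.2,0,9.6,0,0,0]]])

```text
clock: 10.75
eef_pos: [471.4, 84.1, 66.1]
tcp_rot: [3.137, 0.0, 1.752]
contact_force: [0.4, 0.4, 0.7]
opening: 0.001
```

Request:
apply_moves(targets=[[[-1,0,0,0.3,0,0,0],[-1,0,0,0.45,0,0,0],[-1,0,0,0.5,0,0,0],[-1,0,0,0.55,0,0,0],[-1,0,0,0.55,0,0,0]]])

```text
clock: 11.25
eef_pos: [471.6, 84.3, 60.8]
tcp_rot: [3.136, 0.0, 1.753]
contact_force: [-0.3, 0.2, -0.3]
opening: -0.001
```

Request:
apply_moves(targets=[[[-1,-0.3,0,0.0,0,0,0],[-1,-0.8,0,0.03,0,0,0],[-1,-1.4,0,0.03,0,0,0],[-1,-2.0,0,0.03,0,0,0],[-1,-2.6,0,0.03,0,0,0],[-1,-3.1,0,0.03,0,0,0],[-1,-3.4,0,0.03,0,0,0],[-1,-3.4,0,0.03,0,0,0]]])

```text
clock: 12.05
eef_pos: [477.6, 50.1, 60.8]
tcp_rot: [3.137, 0.0, 1.752]
contact_force: [-3.1, -1.8, 9.4]
opening: 0.001
```

Request:
apply_moves(targets=[[[-1,0,0,-0.3,0,0,0],[-1,0,0,-1.0,0,0,0],[-1,1.4,0,-1.0,0,0,0],[-1,1.4,0,-1.0,0,0,0],[-1,1.4,0,-1.0,0,0,0]]])

```text
clock: 12.55
eef_pos: [474.9, 64.4, 70.8]
tcp_rot: [3.137, 0.0, 1.754]
contact_force: [0.4, 0.0, -0.0]
opening: 0.002
```

Request:
apply_moves(targets=[[[-1,0,0,0.6,0,0,0],[-1,0,0,0.9,0,0,0],[-1,0,0,1.0,0,0,0],[-1,0,0,1.05,0,0,0],[-1,0,0,1.05,0,0,0]]])

```text
clock: 13.05
eef_pos: [474.7, 64.3, 60.6]
tcp_rot: [3.138, 0.0, 1.753]
contact_force: [-4.3, 0.3, 13.5]
opening: -0.0
```

Request:
apply_moves(targets=[[[-1,-0.3,0,0.0,0,0,0],[-1,-0.8,0,0.0,0,0,0],[-1,-1.4,0,0.0,0,0,0],[-1,-2.0,0,0.01,0,0,0],[-1,-2.5,0,0.01,0,0,0],[-1,-2.7,0,0.01,0,0,0],[-1,-2.8,0,0.01,0,0,0],[-1,-2.8,0,0.01,0,0,0]]])

```text
clock: 13.85
eef_pos: [479.5, 36.4, 60.8]
tcp_rot: [3.138, 0.0, 1.753]
contact_force: [-3.9, -1.1, 11.9]
opening: 0.004
```

Request:
apply_moves(targets=[[[-1,0,0,-0.3,0,0,0],[-1,0,0,-1.5,0,0,0],[-1,3,0,-4,0,0,0],[-1,7,0,-8,0,0,0],[-1,12,0,-10,0,0,0],[-1,17,0,-10,0,0,0],[-1,20,0,-10,0,0,0],[-1,20,0,-10,0,0,0]]])

```text
clock: 14.65
eef_pos: [442.7, 237.1, 162.0]
tcp_rot: [3.136, -0.002, 1.757]
contact_force: [0.4, -0.5, -0.3]
opening: -0.005
```

```bash
python3 -c "
from h import *
look('t4')"
```

```text
clock 14.7 tcp [442.62339401 235.02322365 161.51237091] [ 3.13727251e+00 -2.56152939e-04  1.75669941e+00] red n 141 cap [533.32032479  53.27749824] rel 12.72154429808057 14.772968424182501
extent x -80.96181228743964 28.69090436359565
-70 y -5.6 43.8 mid 19.1
-50 y -6.6 43.3 mid 18.4
-30 y -8.9 42.3 mid 16.7
```

View pics/t4.png

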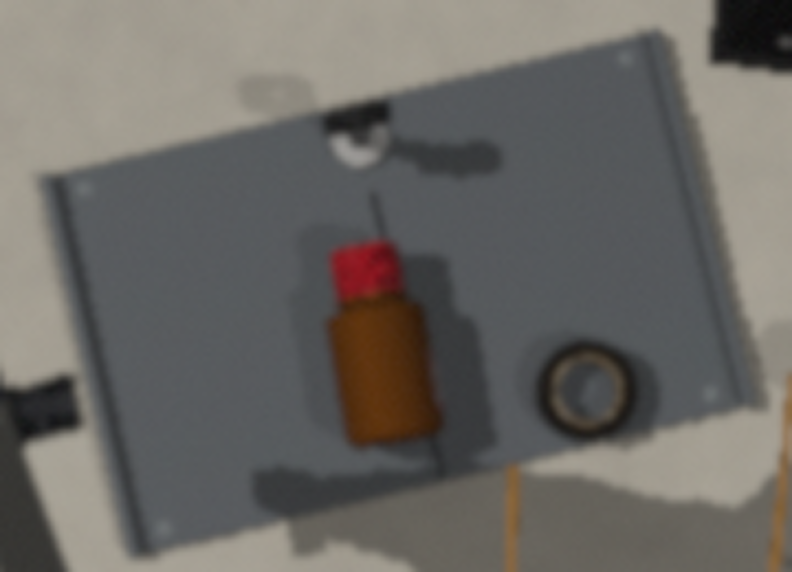

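The bottle is about 18.5 mm left of the line, mid x about −36 mm, yaw about −4°, and the label is turned fully away. Two shorter strokes remain.

Request:
apply_moves(targets=[[[-1,-5,0,0,0,0,0],[-1,-10,0,1,0,0,0],[-1,-15,-0.1,4,0,0,0],[-1,-18.8,-0.1,7,0,0,0],[-1,-18.8,-0.1,9,0,0,0],[-1,-18.8,-0.1,9.7,0,0,0],[-1,-18.8,-0.1,9.7,0,0,0],[-1,-18.8,-0.1,9.7,0,0,0]]])

```text
clock: 15.5
eef_pos: [477.2, 50.5, 65.3]
tcp_rot: [3.137, -0.0, 1.757]
contact_force: [-0.0, 0.3, 0.6]
opening: 0.005
```

Request:
apply_moves(targets=[[[-1,0,0,0.25,0,0,0],[-1,0,0,0.38,0,0,0],[-1,0,0,0.44,0,0,0],[-1,0,0,0.48,0,0,0],[-1,0,0,0.48,0,0,0]]])

```text
clock: 16.0
eef_pos: [477.5, 50.7, 60.8]
tcp_rot: [3.136, -0.0, 1.757]
contact_force: [-0.7, -0.0, 4.6]
opening: 0.0
```

Request:
apply_moves(targets=[[[-1,-0.2,0,0.02,0,0,0],[-1,-0.6,0,0.02,0,0,0],[-1,-1.1,0,0.02,0,0,0],[-1,-1.5,0,0.02,0,0,0],[-1,-1.8,0,0.02,0,0,0],[-1,-2.0,0,0.02,0,0,0],[-1,-2.0,0,0.02,0,0,0]]])

```text
clock: 16.7
eef_pos: [481.0, 30.7, 60.9]
tcp_rot: [3.137, -0.0, 1.757]
contact_force: [-2.3, -0.7, 7.7]
opening: -0.004
```

Request:
apply_moves(targets=[[[-1,0,0,-0.3,0,0,0],[-1,0,0,-1.5,0,0,0],[-1,3,0,-4,0,0,0],[-1,7,0,-8,0,0,0],[-1,12,0,-10,0,0,0],[-1,17,0,-10,0,0,0],[-1,20,0,-10,0,0,0],[-1,20,0,-10,0,0,0]]])

```text
clock: 17.5
eef_pos: [443.1, 231.2, 162.4]
tcp_rot: [3.134, -0.002, 1.761]
contact_force: [-0.4, -1.3, -0.1]
opening: -0.001
```

```bash
python3 -c "
from h import *
look('t5')"
```

```text
clock 17.55 tcp [443.11179875 229.13698415 161.86230812] [ 3.13537450e+00 -5.54664135e-04  1.76095241e+00] red n 138 cap [535.45368621  42.94244649] rel 12.407826140675233 4.224693567276841
extent x -82.0462486161057 28.283227282358983
-70 y -17.2 33.9 mid 8.4
-50 y -18.2 32.9 mid 7.3
-30 y -19.3 31.8 mid 6.3
```

Two readings (silhouette and cap) agree on y ≈ +7.2 mm. One last stroke, 14 mm at the tip.

Request:
apply_moves(targets=[[[-1,-5,0,0,0,0,0],[-1,-10,0,1,0,0,0],[-1,-15,0,4,0,0,0],[-1,-19.6,0,7,0,0,0],[-1,-19.6,0,9,0,0,0],[-1,-19.6,0,9.7,0,0,0],[-1,-19.6,0,9.7,0,0,0],[-1,-19.6,0,9.7,0,0,0]]])

```text
clock: 18.35
eef_pos: [481.1, 37.2, 65.7]
tcp_rot: [3.135, -0.001, 1.761]
contact_force: [0.4, 1.3, -0.3]
opening: 0.001
```

Request:
apply_moves(targets=[[[-1,0,0,0.25,0,0,0],[-1,0,0,0.4,0,0,0],[-1,0,0,0.46,0,0,0],[-1,0,0,0.51,0,0,0],[-1,0,0,0.51,0,0,0]]])

```text
clock: 18.85
eef_pos: [481.4, 37.4, 61.0]
tcp_rot: [3.134, -0.0, 1.762]
contact_force: [-1.4, -0.0, 4.9]
opening: -0.004
```

Request:
apply_moves(targets=[[[-1,-0.2,0,0.02,0,0,0],[-1,-0.5,0,0.02,0,0,0],[-1,-0.8,0,0.02,0,0,0],[-1,-1.1,0,0.02,0,0,0],[-1,-1.3,0,0.02,0,0,0],[-1,-1.4,0,0.02,0,0,0],[-1,-1.4,0,0.02,0,0,0]]])

```text
clock: 19.55
eef_pos: [483.8, 23.3, 60.9]
tcp_rot: [3.135, -0.0, 1.761]
contact_force: [-2.9, -0.8, 6.7]
opening: -0.002
```

Request:
apply_moves(targets=[[[-1,0,0,-0.3,0,0,0],[-1,0,0,-1.5,0,0,0],[-1,3,0,-4,0,0,0],[-1,7,0,-8,0,0,0],[-1,12,0,-10,0,0,0],[-1,17,0,-10,0,0,0],[-1,20,0,-10,0,0,0],[-1,20,0,-10,0,0,0]]])

```text
clock: 20.35
eef_pos: [445.1, 223.6, 162.5]
tcp_rot: [3.132, -0.002, 1.765]
contact_force: [1.0, -0.1, 0.4]
opening: -0.002
```

```bash
python3 -c "
from h import *
look('t6');look('t7')"
```

```text
clock 20.4 tcp [445.0946324  221.50795428 162.02458092] [ 3.13319796e+00 -8.86672137e-04  1.76513385e+00] red n 142 cap [536.13428693  35.82149946] rel 11.423748267725443 -2.860692299690996
extent x -83.70328179083555 28.283227282358983
-70 y -23.6 26.9 mid 1.7
-50 y -25.3 25.8 mid 0.3
-30 y -26.9 24.3 mid -1.3
clock 20.45 tcp [445.07311172 220.10804214 161.61944193] [ 3.13414676e+00 -2.64930606e-04  1.76385393e+00] red n 142 cap [536.04980911  35.90633937] rel 11.3611724708151 -2.758620854693663
extent x -83.70328179083555 28.283227282358983
-70 y -24.1 26.9 mid 1.4
-50 y -25.3 25.8 mid 0.3
-30 y -26.9 24.3 mid -1.3
```

View pics/t7.png

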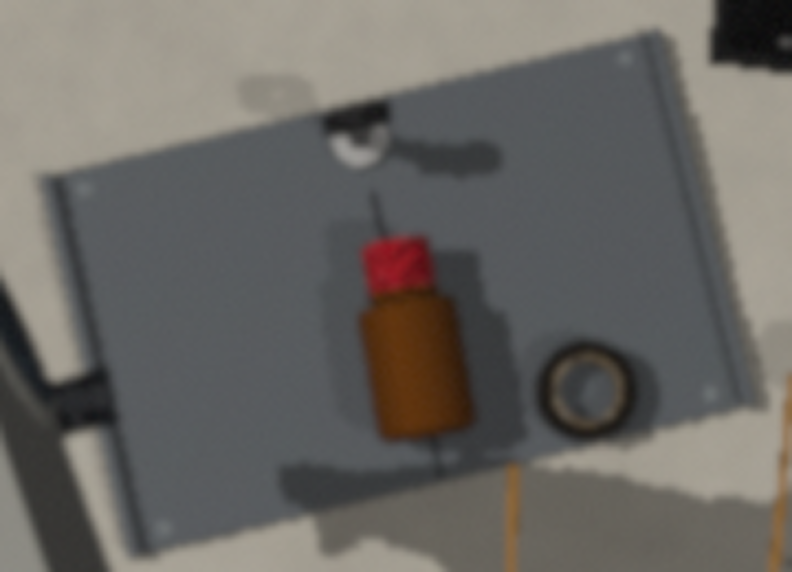

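The bottle lies over the line, which comes out centred under cap and base at crop (383,240) and (436,445). Middle at y ≈ 0, x ≈ −37 mm, yaw about 4–5°. It is still between two frames and the arm is clear, so I'm handing in.

```bash
python3 -c "
from rig import r
print(r.sign_off(), r.sense()['clock'])"
```

```text
the job is handed in; nothing more can be done
the job is handed in; nothing more can be done
```

I rolled the bottle about 92 mm onto the line in seven gentle top strokes with the shut fingertips, then moved the arm clear and handed the job in. The sign-off reported no verdict.

**Last checks, top camera:**

| Check | Measured | Limit |
|---|---|---|
| Middle of bottle across the line | about 0 mm (within about 1 mm) | ±6 mm |
| Middle of bottle along the line | about −37 mm | −50 to +30 mm |
| Angle to the line | about 4–5° | about 10° |

- **Contact force:** the highest reading was about 14 N, against the 40 N limit.
- **Time:** about 20.5 s had passed, against the 51 s allowed.
- **Rolled, not slid:** the label turned from the top to out of sight. The distance rolled matches about a half turn.
- **Lying still:** it stayed in place between the last two frames, 0.05 s apart. The cap still points to the post.
- **Other objects:** the tape roll looks unmoved. I did not measure the standing bottle or the clip again, but the arm worked away from both.

**What failed or disagreed:**
- One picture was blocked by the arm.
- The first touch-down missed just behind the bottle's top and was moved 5 mm forward.
- I touched nearer the base in most strokes to straighten the bottle, but its angle hardly changed. It stayed within the limit.
- The board's corners put its centre about 2 mm off the fitted line. The ring post came out at about 93 mm along the line instead of 88 mm. I used the line itself as the reference across it.

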